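# Load the spring balance with two slotted weights

### The job

Check-load the pigment balance: hang the larger slotted disc on its weight hanger, then the smaller slotted disc on top of it, each lying flat and slid fully home so that the stem stands at the inner end of its slot, with the two slot mouths facing at least about a quarter turn apart so that neither can slide off. The sprung hanger is delicate: lower the discs gently onto it, so that it is never jolted or forced far down. Let go of them, and leave the plain disc without a slot and everything else on the desk where they are.

Things in the scene. Friction and masses are not known exactly. Their poses are not given: they have to be found in the camera images.
- big: Larger slotted weight: flat steel disc, 60 mm diameter, 16 mm thick, about 0.31 kg (+-15 %). Origin at the centre of its underside, z up. A straight slot, 10 mm wide, through the full thickness, runs from the rim at the disc's own +x to 3.5 mm past the centre; its inner end is flat. Starts flat on the table, slot facing any way; the three steel discs swap spots from run to run.
- small: The smaller slotted weight: like the larger one, but 50 mm in diameter, 16 mm thick, about 0.21 kg (varies by 15 %). Origin at the centre of its underside; slot 10 mm wide from the rim at its own +x to 3.5 mm past the centre. Starts flat on the table.
- big_slot (a point): Point on the larger disc's top face, in the middle of its slot's width, 20 mm from the disc's centre towards the slot mouth.
- small_slot (a point): Point on the smaller disc's top face, in the middle of its slot's width, 20 mm from the disc's centre towards the slot mouth.
- stand: Spring balance, fixed. Grey base 200 x 110 x 12 mm, origin at the centre of its underside; column (16 mm thick, black ball on top, 169 mm high) at its +60 mm x. A grey clamp block (36 x 34 x 30 mm) on it carries a flat aluminium arm, 12 mm wide, 9 mm thick, reaching along -x to 8 mm past the hanger axis (its block face at x +42 mm). Arm and clamp resist pushes of 60 N.
- axis (a point): Point on the base plate's top (12 mm above the table), 50 mm from the stand's origin along its -x, straight below the weight hanger, which hangs in the arm's end: a steel stem 6 mm thick with a flat round pan, 40 mm wide, 4 mm thick, at its foot. Empty, the pan's top is 49 mm below the arm's top, 40 mm below its underside; the stem ends 13 mm above the arm's top. Discs enter sideways.
- feel (a point): Point on the base plate's top (12 mm above the table), under the middle of the arm: 50 mm from the hanger axis towards the column. The arm's clamp height changes from run to run and is NOT reported: its flat top lies 104 to 129 mm above the table. Find it by touch (shut fingertips lowered softly onto the arm above this point) or by sight.
- hanger (a joint): How far the hanger has been pulled down on its spring, in m: 0 when empty, up to 0.028 at its stop. The spring gives 0.4 N per mm: the large disc pulls it down about 8 mm, both together about 13 mm; beyond 22 mm the balance is overstrained. It moves only straight up and down.
- plain: A plain steel disc without a slot, 55 mm diameter, 16 mm thick, lying among the weights: to be left alone. Origin at the centre of its underside.
- jar_a: Orange paint jar with a white lid, 60 mm diameter, 93 mm high, bystander. Origin under its centre.
- jar_b: Green paint jar with a white lid, 60 mm diameter, 93 mm high, bystander. Origin under its centre.
- tube: Black paint tube lying flat, about 150 x 50 x 18 mm, bystander. Origin under its middle, x along its length.
- brush_cup: Red plastic cup, 72 mm wide and 90 mm high, with two brushes standing in it to 180 mm, bystander. Origin under its centre.
There are look-alikes about, which are no part of the job. Leave any brown or orange look-alike of the small alone.

How it is judged:
By the outcome, as a careful person would: the job done as asked, in the order asked, and still so for the second after the job is handed in, with the robot touching nothing.
It also fails if it takes over 72 s, if anything falls off the work surface, if the arm or the gripper's body presses on something with over 40 N, if the wrist force passes 120 N, or if a joint passes its speed limit or range.

### The arm

A 7-joint arm with a two-finger parallel gripper is mounted at the origin on the work surface. World frame = base frame: x ahead of the robot, y to its left, z up, the work surface at z = 0. Lengths are in m, angles in rad, forces in N, time in s.
With the tool pointing down it reaches from about 0.4 to 0.85 m from the base axis. Payload 6.9 kg.
Tool frame: the origin (TCP) lies between the finger pads; the fingertips stand 19 mm ahead of it and the grasp point (between the pads) is the TCP (tip_reach is the distance from the TCP to the fingertips, in m); z points along the fingers, y is the line along which they close (so a half turn about z gives the same grasp; the last joint's range is limited). The gripper opens to 85 mm and grips with 20 to 120 N. Pads are 22 mm wide; open, the fingers measure 114 mm over their backs; the gripper's body (76 mm by 85 mm) begins 54 mm behind the grasp point. The pads swing forward as they close: fully open they stand 13 mm farther back than shut.
Start: joints at [-1.109, 0.507, -0.238, 1.5, 0.126, 1.149, -0.155], TCP at [0.218, 0.586, 0.25] pointing down, gripper open.
Joint ranges: [-3.08, 3.08], [-0.24, 2.05], [-1.43, 1.35], [0, 2.5], [-1.52, 4.66], [0.17, 1.96], [-2.89, 2.89]. Speed limits (rad/s): [2.39, 2.39, 3.14, 3.14, 3.14, 3.14, 3.14].

### API

Orientations are given as a 3x3 rotation matrix whose columns are the frame's x, y, z axes.
In Python, from cell import * gives the robot as it stands.
- The arm moves only by the shell command python3 -m jog 'ROWS' [FORCE]. ROWS is JSON, a list that holds one entry, the list of rows, each a list of 7 numbers: the shift along the world's x, y, z in m, then the turn, a rotation vector about the world's x, y, z in rad, then the finger opening in m, from 0 to 0.0854. In form: [[[x, y, z, ax, ay, az, jaw], ...]]. A call has 1 to 12 rows; each row shifts and turns the commanded pose from where the row before left it; what a row does not reach is not made up. A row lasts 1/8 s, in which the tool goes at most 62.5 mm and 10.7 degrees, less where a joint would pass 70% of its speed; a pose out of reach is approached as far as the arm can. A call is refused whole if a number of a shift passes 0.0625 or a number of a turn 0.188, either way. A call with a gripper value outside its range is refused whole. The fingers move at their own pace and stop on an object; FORCE is the grip in N (left out, the last holds). Time passes only in rows, so rows that do not move let the fingers close. It gives the time, the measured TCP pose, the force, the opening and the grip force at its end, in the units of the state.
- sense(): the state, without advancing time (a new reading comes with each control period).
- grab_frame(name): name is "scene" or "side" or "wrist"; returns a dict with "pixels" (384x512x3 uint8, red, green, blue), "K" (3x3 intrinsics, pixels), "R" (3x3) and "t" (3): a world point X has camera coordinates R X + t. Camera axes: x right, y down, z forward; pixel columns grow to the right and rows downward; lengths in m; the calibration is good to about 2 mm. A picture is of the moment at which its call begins. There is no depth.
- close_job(): hands the job in; it is judged then, once.
The state is a dict: "clock": time; "joint_positions": joint angles; "joint_velocities": joint speeds; "effort": joint torques, N m; "position": TCP position; "ee_rot": TCP orientation; "force": force on the tool from outside, world axes, zero at the start; "wrist_torque": the same for the moment, N m; "opening": opening from 0.0 (shut) to 1.0 (fully open); "gripper_force": force on a finger pad.
Only numpy, scipy, OpenCV 4.12 (cv2) and the standard library are available. Lean on these libraries where they do the work, as an engineer would, in place of code of your own. Each camera call takes 0.05 s, during which the arm holds its last target. There are 200 camera calls.

## Working session

There is one attempt and no reset: what is moved stays moved. The work goes in short steps, Python scripts to look and compute and a shell command to move; the robot and the scene stay as the last step left them, time stands still between calls to the robot, and variables do not carry over. Pictures are saved under pics/ and viewed, at most 10 in all, crops included, and the job is handed in when it is done.

```bash
ls; mkdir -p pics; python3 - <<'E'
from cell import *
import cv2,numpy as np
a=[]
for n in("scene","side"):
    f=grab_frame(n); np.savez(f"{n}0.npz",**f); print(n,f["K"].tolist(),f["R"].round(3).tolist(),f["t"].round(3).tolist())
    cv2.imwrite(f"pics/{n}0.png",f["pixels"][:,:,::-1])
s=sense();print(s["clock"],s["position"],s["ee_rot"],s["opening"])
E
```

```text
pics
scene [[473.07099568255944, 0.0, 258.69719697702084], [0.0, 473.07099568255944, 200.37633499909543], [0.0, 0.0, 1.0]] [[0.492, 0.87, 0.014], [0.535, -0.29, -0.793], [-0.686, 0.398, -0.609]] [-0.237, -0.279, 1.609]
side [[429.1350271925615, 0.0, 254.91705404183497], [0.0, 429.1350271925615, 188.40804962177302], [0.0, 0.0, 1.0]] [[0.946, -0.323, 0.008], [-0.211, -0.637, -0.742], [0.245, 0.7, -0.671]] [-0.575, 0.158, 1.099]
0.1 [0.21824586 0.58523322 0.24953319] [[-9.37023979e-01  3.49264698e-01 -4.82584213e-04]
 [ 3.49265027e-01  9.37022843e-01 -1.46035872e-03]
 [-5.78593154e-05 -1.53694092e-03 -9.99998817e-01]] 1.0000703043254633
```

View pics/scene0.png

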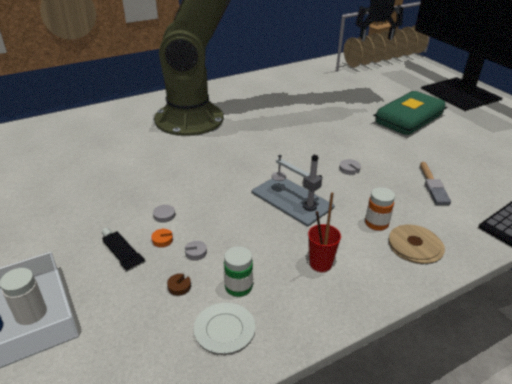

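View pics/side0.png

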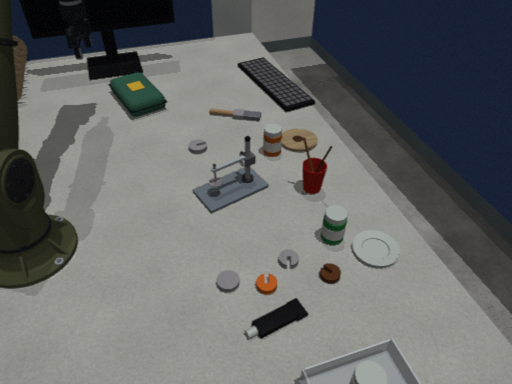

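Scene: the grey discs are at (164,213) with no slot, so plain, and at (195,250) and (350,167), both slotted. The orange (162,237) and brown (179,284) ones are look-alikes. The stand is near (292,197). Next I measure disc diameters and slots, and make an enlarged crop to confirm.

```bash
cat > h.py <<'E'
import numpy as np,cv2
def ray(f,uv):
    R,t,K=f["R"],f["t"],f["K"]
    d=R.T@np.linalg.inv(K)@np.array([uv[0],uv[1],1.]); return -R.T@t,d
def onz(f,uv,z):
    c,d=ray(f,uv); return c+d*(z-c[2])/d[2]
def tri(f,uv,g,vw):
    c,d=ray(f,uv);e,h=ray(g,vw)
    s=np.linalg.lstsq(np.c_[d,-h],e-c,rcond=None)[0]
    return (c+s[0]*d+e+s[1]*h)/2,np.linalg.norm(c+s[0]*d-e-s[1]*h)
def proj(f,X):
    p=f["K"]@(f["R"]@np.asarray(X,float)+f["t"]); return p[:2]/p[2]
E
python3 - <<'E'
from h import *
S=dict(np.load("scene0.npz"));D=dict(np.load("side0.npz"))
for n,u,v in[("plain",(164,213),(228,281)),("A",(195,250),(289,258)),("B",(350,167),(198,146))]:
    print(n,onz(S,u,.016).round(3),onz(D,v,.016).round(3))
for n,u,v in[("ball",(314,157),(248,138)),("stemtop",(280,157),(214,165)),("pan",(279,177),(214,191))]:
    print(n,tri(S,u,D,v))
for n,u in[("L",(251,196)),("B",(306,221)),("R",(333,204)),("T",(279,181))]: print(n,onz(S,u,.012).round(3))
for n,u in[("L",(194,187)),("B",(217,208)),("R",(267,186)),("T",(246,168))]: print(n,onz(D,u,.012).round(3))
def crop(f,c,w,o=400): 
    return cv2.resize(f["pixels"][c[1]-w:c[1]+w,c[0]-w:c[0]+w,::-1],(o,o),interpolation=cv2.INTER_CUBIC)
a=np.hstack([crop(S,(195,250),20,260),crop(S,(350,167),20,260),crop(S,(290,185),48,260)])
b=np.hstack([crop(D,(289,258),20,260),crop(D,(198,146),20,260),crop(D,(230,170),48,260)])
cv2.imwrite("pics/crop0.png",np.vstack([a,b]))
E
```

```text
plain [ 0.462 -0.261  0.016] [ 0.45  -0.263  0.016]
A [ 0.622 -0.247  0.016] [ 0.613 -0.245  0.016]
B [0.518 0.279 0.016] [0.506 0.281 0.016]
ball (array([0.61142837, 0.07394902, 0.16360308]), np.float64(0.0011657168977831744))
stemtop (array([0.50480158, 0.04813598, 0.11308179]), np.float64(0.0033032761321956047))
pan (array([0.49586381, 0.04710479, 0.034061  ]), np.float64(0.019385175520030242))
L [ 0.499 -0.034  0.012]
B [0.654 0.036 0.012]
R [0.63  0.136 0.012]
T [0.476 0.067 0.012]
L [0.449 0.092 0.012]
B [ 0.491 -0.014  0.012]
R [0.655 0.029 0.012]
T [0.622 0.128 0.012]
```

View pics/crop0.png

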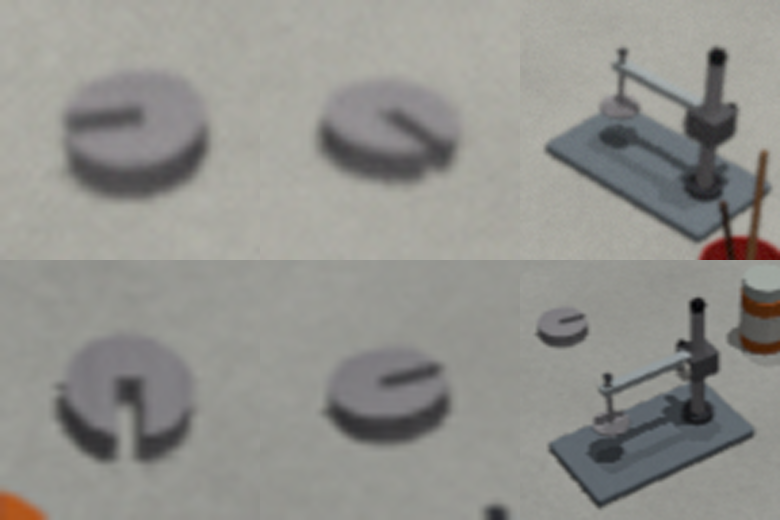

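Sizes: (195,250) measures about 51 mm, so it is the small disc. (350,167) measures about 62 mm, so it is the big one. Plain is at (164,213), and the orange and brown ones are look-alikes to leave. The stem-to-ball distance is 109.7 mm (expected 110), which confirms the stand's direction.

```bash
python3 - <<'E'
from h import *
S=dict(np.load("scene0.npz"));D=dict(np.load("side0.npz"))
sc=lambda x,y,ox,oy,c,w:(c[0]-w+(x-ox)*2*w/260,c[1]-w+(y-oy)*2*w/260)
ang=lambda p,q:np.degrees(np.arctan2(*(q-p)[[1,0]])).round(1)
for n,f,p,q,ox,oy,c in[("small",S,(138,115),(72,123),0,0,(195,250)),("big",S,(388,115),(445,155),260,0,(350,167)),("small",D,(130,385),(127,455),0,260,(289,258)),("big",D,(382,382),(438,370),260,260,(198,146))]:
    P,Q=[onz(f,sc(*z,ox,oy,c,20),.016 if n!="x" else 0) for z in(p,q)]
    print(n,P.round(3),Q.round(3),ang(P,Q))
for f,L,oy,c in((S,[(547,148),(700,240),(769,188)],0,(290,185)),(D,[(550,447),(600,505),(753,432)],260,(230,170))):
    P=[onz(f,sc(*z,520,oy,c,48),.012) for z in L]; print([p.round(3) for p in P],ang(P[0],P[1]),ang(P[1],P[2]))
# arm end
print(tri(S,sc(615,64,520,0,(290,185),48),D,sc(603,388,520,260,(230,170),48)))
# refined disc centres from sat/blob: silhouette
for n,c1,c2 in[("small",(195,250),(289,258)),("big",(350,167),(198,146))]:
    for f,c in((S,c1),(D,c2)):
        g=cv2.cvtColor(f["pixels"],cv2.COLOR_RGB2LAB)[c[1]-20:c[1]+20,c[0]-20:c[0]+20].astype(int)
        bg=np.median(g.reshape(-1,3),0); m=(np.abs(g-bg).sum(2)>22).astype(np.uint8)
        k,l,st,ce=cv2.connectedComponentsWithStats(m); i=l[20,20] or 1+np.argmax(st[1:,4])
        print(n,st[i],onz(f,ce[i]+np.array(c)-20,.008).round(4))
E
```

```text
small [ 0.616 -0.241  0.016] [ 0.609 -0.263  0.016] -108.5
big [0.508 0.286 0.016] [0.545 0.288 0.016] 3.2
small [ 0.614 -0.243  0.016] [ 0.6   -0.273  0.016] -114.2
big [0.504 0.289 0.016] [0.533 0.29  0.016] 2.2
[array([ 0.484, -0.023,  0.012]), array([0.671, 0.031, 0.012]), array([0.64 , 0.132, 0.012])] 16.0 107.4
[array([0.443, 0.076, 0.012]), array([ 0.472, -0.026,  0.012]), array([0.659, 0.03 , 0.012])] -74.2 16.6
(array([0.49949917, 0.04372641, 0.10146597]), np.float64(0.005393936333797807))
small [  9  11  24  20 373] [ 0.6162 -0.2438  0.008 ]
small [  8  12  22  20 322] [ 0.612  -0.2417  0.008 ]
big [  8  12  23  17 288] [0.5092 0.2848 0.008 ]
big [ 10  14  20  15 234] [0.5045 0.288  0.008 ]
```

```bash
python3 -m jog '[[[0.029,-0.03,0,0,0,-0.015,0.085],[0.029,-0.03,0,0,0,-0.015,0.085],[0.029,-0.03,0,0,0,-0.015,0.085],[0.029,-0.03,0,0,0,-0.015,0.085],[0.029,-0.03,0,0,0,-0.015,0.085],[0.029,-0.03,0,0,0,-0.015,0.085],[0.029,-0.03,0,0,0,-0.015,0.085],[0.029,-0.03,0,0,0,-0.015,0.085],[0.029,-0.03,-0.02,0,0,-0.015,0.085],[0.029,-0.03,-0.02,0,0,-0.015,0.085],[0,0,0,0,0,0,0.085]]]' 60
python3 - <<'E'
from cell import *
import cv2,numpy as np
f=grab_frame("wrist");np.savez("w1.npz",**f);cv2.imwrite("pics/w1.png",f["pixels"][:,:,::-1])
s=sense();print(s["position"],s["force"],s["joint_positions"],f["R"].round(3),f["t"],f["K"][0])
E
```

```text
clock: 1.48
position: [0.51, 0.2811, 0.2081]
ee_rot: [[-0.871, 0.491, -0.002], [0.491, 0.871, -0.004], [-0.0, -0.005, -1.0]]
force: [-0.6, -0.2, -0.0]
opening: 0.993
gripper_force: 0.0
[0.50879031 0.28375268 0.20907271] [-0.57691926  0.23560915  0.2625684 ] [-0.46275069  0.47440402 -0.13535464  1.67598083  0.07377379  0.99872302
  0.43719826] [[ 0.492  0.871 -0.005]
 [ 0.829 -0.467  0.307]
 [ 0.265 -0.155 -0.952]] [-0.49494459 -0.31672613  0.24912337] [335.21809933   0.         258.05606228]
```

View pics/w1.png

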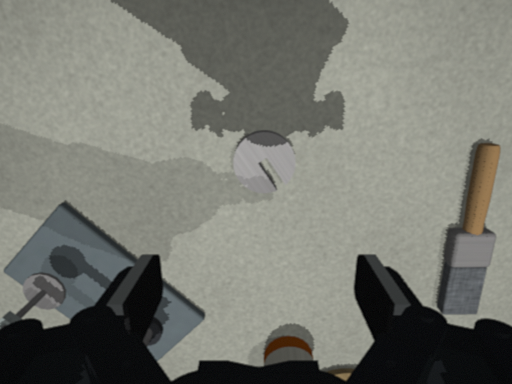

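```bash
python3 - <<'E'
from h import *
f=dict(np.load("w1.npz"))
P=lambda u:onz(f,u,.016).round(4)
print("c",P((265.5,163)),"edges",P((232,163)),P((299,163)),P((265,131)),P((265,196)))
a,b=P((260,163)),P((275,190));print(a,b,np.degrees(np.arctan2(*(b-a)[[1,0]])))
print(proj(f,(.5088,.2838,.0)),proj(f,(.5088,.2838,.209)))
g=cv2.cvtColor(f["pixels"],cv2.COLOR_RGB2GRAY)[125:205,225:305]
cv2.imwrite("pics/w1c.png",cv2.resize(g,(640,640),interpolation=cv2.INTER_CUBIC))
E
```

```text
c [0.5055 0.2912 0.016 ] edges [0.4897 0.2631 0.016 ] [0.5213 0.3192 0.016 ] [0.4786 0.3056 0.016 ] [0.5345 0.2745 0.016 ]
[0.5029 0.2866 0.016 ] [0.5339 0.2861 0.016 ] -0.9240453527727062
[260.46653326 165.74629749] [261.46622623 280.23682082]
```

View pics/w1c.png

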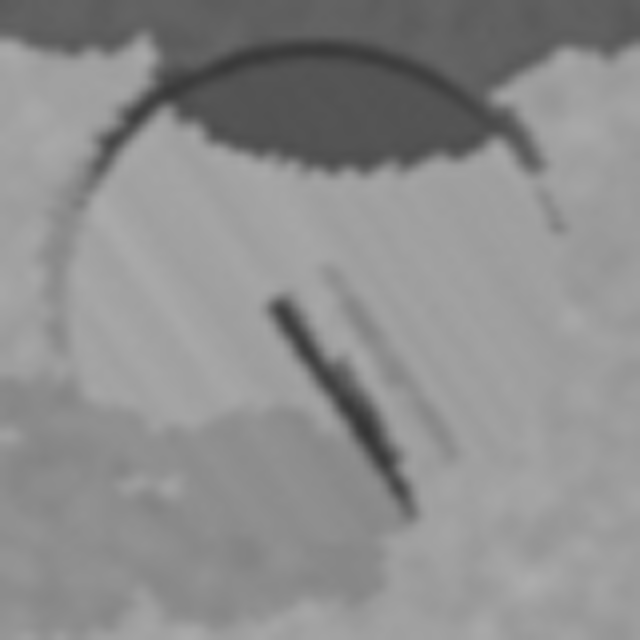

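```bash
python3 - <<'E'
from h import *
f=dict(np.load("w1.npz"))
P=lambda u:onz(f,(225+u[0]/8-.5,125+u[1]/8-.5),.016)
for n,u,v in(("L",(270,305),(413,518)),("R",(325,265),(457,460)),("mid",(299,284),(432,489))):
    p,q=P(u),P(v); d=(q-p)/np.linalg.norm(q-p); print(n,p.round(4),q.round(4),np.degrees(np.arctan2(d[1],d[0])).round(1),(p+.0035*d).round(4))
E=np.array([P(u)[:2] for u in[(72,290),(85,200),(165,100),(320,53),(490,125),(563,230),(80,375)]])
from scipy.optimize import least_squares as ls
r=ls(lambda p:np.hypot(*(E-p[:2]).T)-.030,E.mean(0));print(r.x,r.fun)
E
```

```text
L [0.5018 0.2853 0.016 ] [0.5338 0.2874 0.016 ] 3.9 [0.5053 0.2855 0.016 ]
R [0.5007 0.2934 0.016 ] [0.5299 0.2957 0.016 ] 4.5 [0.5042 0.2937 0.016 ]
mid [0.5012 0.2896 0.016 ] [0.5316 0.2913 0.016 ] 3.2 [0.5047 0.2898 0.016 ]
[0.50439107 0.2903381 ] [-4.73195154e-04  3.87364531e-04  3.22286749e-04 -1.40818165e-04
 -5.28895073e-04  5.51271964e-04  9.59787021e-05]
```

```bash
python3 -m jog '[[[-0.004,0.006,-0.05,0,0,0,0.085],[0,0,-0.05,0,0,0,0.085],[0,0,-0.04,0,0,0,0.085],[0,0,-0.03,0,0,0,0.085],[0,0,-0.015,0,0,0,0.085],[0,0,-0.008,0,0,0,0.085],[0,0,0,0,0,0,0.085],[0,0,0,0,0,0,0.058],[0,0,0,0,0,0,0.05],[0,0,0,0,0,0,0.05],[0,0,0,0,0,0,0.05]]]' 60;  python3 -c "
from cell import *
s=sense();print(s['position'],s['force'],s['opening'],s['gripper_force'],s['wrist_torque'])"
```

```text
clock: 2.9
position: [0.5046, 0.2914, 0.0188]
ee_rot: [[-0.874, 0.486, 0.001], [0.486, 0.874, 0.0], [-0.001, 0.001, -1.0]]
force: [-1.4, -2.4, 8.4]
opening: 0.679
gripper_force: 63.2
[0.50457837 0.29140667 0.01881252] [-1.43800054 -2.41677869  8.38648701] 0.6788409674789139 63.173644691705704 [-0.44369599  0.51380888  0.01581749]
```

```bash
python3 -m jog '[[[0,0,0.01,0,0,0,0.05],[0,0,0.05,0,0,0,0.05],[0,0,0.06,0,0,0,0.05],[0,0,0.06,0,0,0,0.05],[0,0,0.006,0,0,0,0.05],[0,0,0,0,0,0,0.05]]]' 60
python3 -m jog '[[[0.0037,-0.0235,0,0,0,0.11,0.05],[0.0037,-0.0235,0,0,0,0.11,0.05],[0.0037,-0.0235,0,0,0,0.11,0.05],[0.0037,-0.0235,0,0,0,0.11,0.05],[0.0037,-0.0235,0,0,0,0.11,0.05],[0.0037,-0.0235,0,0,0,0.11,0.05],[0.0037,-0.0235,0,0,0,0.11,0.05],[0.0037,-0.0235,0,0,0,0.11,0.05],[0.0037,-0.0235,0,0,0,0.11,0.05],[0.0037,-0.0235,0,0,0,0.11,0.05],[0,0,0,0,0,0,0.05],[0,0,0,0,0,0,0.05]]]'
python3 - <<'E'
from cell import *
import cv2,numpy as np
for n in("wrist","side","scene"):
    f=grab_frame(n);np.savez(n+"2.npz",**f)
    if n=="wrist":cv2.imwrite("pics/w2.png",f["pixels"][:,:,::-1])
s=sense();print(s["position"],s["force"],s["joint_positions"],s["opening"])
E
```

```text
clock: 3.65
position: [0.504, 0.2914, 0.2034]
ee_rot: [[-0.874, 0.485, 0.0], [0.485, 0.874, 0.0], [-0.0, 0.0, -1.0]]
force: [-0.2, -0.4, -3.1]
opening: 0.672
gripper_force: 66.4
clock: 5.15
position: [0.5404, 0.0571, 0.2019]
ee_rot: [[-0.83, -0.558, -0.003], [-0.558, 0.83, 0.001], [0.002, 0.002, -1.0]]
force: [0.1, 0.7, -2.9]
opening: 0.669
gripper_force: 66.4
[0.54089423 0.05770666 0.20280412] [ 1.39525598 -0.39686991 -2.94372433] [ 0.12825136  0.44350513 -0.41095418  1.78361101  0.2102857   0.9585926
  1.79601174] 0.6708095587999785
```

View pics/w2.png

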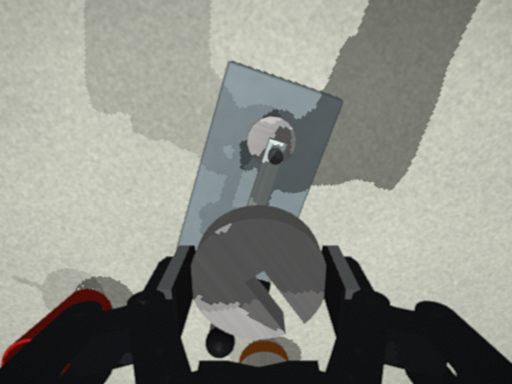

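```bash
python3 -m jog '[[[0.006,0.002,-0.015,0,0,0,0.05],[0,0,-0.02,0,0,0,0.05],[0,0,-0.01,0,0,0,0.05],[0,0,-0.005,0,0,0,0.05],[0,0,-0.004,0,0,0,0.05],[0,0,-0.004,0,0,0,0.05],[0,0,-0.004,0,0,0,0.05],[0,0,0,0,0,0,0.05]]]'
python3 - <<'E'
from h import *
from cell import sense
s=sense();print(s["position"],s["force"])
f=dict(np.load("wrist2.npz"));S=dict(np.load("scene2.npz"));D=dict(np.load("side2.npz"))
T=np.array([.5409,.0577])
g=f["pixels"]
for z in(.199,):
  P=lambda u:onz(f,u,z)[:2]
  for u in[(262,272),(283,333),(307,321),(192,265),(327,265),(260,206)]: print(u,(P(u)-T).round(4))
for z in(.112,.117,.122,.13): print(z,onz(f,(276,157),z).round(4))
cv2.imwrite("pics/w2c.png",np.vstack([cv2.resize(g[195:345,180:340,::-1],(640,600),interpolation=cv2.INTER_CUBIC)]))
E
```

```text
clock: 6.3
position: [0.5472, 0.0585, 0.1411]
ee_rot: [[-0.829, -0.559, -0.0], [-0.559, 0.829, -0.0], [0.0, 0.0, -1.0]]
force: [-0.4, 0.1, -3.0]
opening: 0.676
gripper_force: 66.4
[0.54719459 0.05853089 0.1410964 ] [-0.43353887  0.14586603 -3.02415299]
(262, 272) [-0.0046  0.001 ]
(283, 333) [0.0163 0.0268]
(307, 321) [0.0049 0.032 ]
(192, 265) [ 0.0092 -0.0257]
(327, 265) [-0.0229  0.0222]
(260, 206) [-0.0291 -0.0165]
0.112 [0.5039 0.0491 0.112 ]
0.117 [0.5032 0.0483 0.117 ]
0.122 [0.5025 0.0475 0.122 ]
0.13 [0.5014 0.0462 0.13  ]
```

View pics/w2c.png

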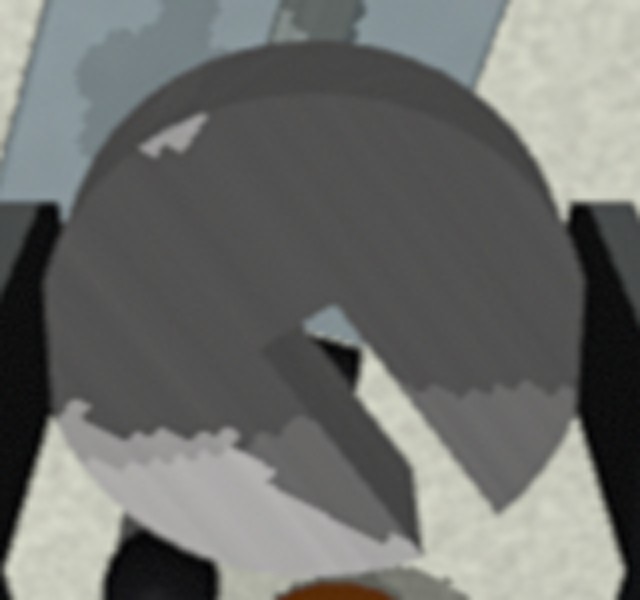

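```bash
python3 -m jog '[[[0,0,-0.004,0,0,0,0.05],[0,0,-0.004,0,0,0,0.05],[0,0,-0.003,0,0,0,0.05],[0,0,-0.003,0,0,0,0.05],[0,0,0,0,0,0,0.05]]]'
python3 - <<'E'
from h import *
f=dict(np.load("wrist2.npz"));T=np.array([.5409,.0577])
for z in (.199,.2):
  P=lambda u:onz(f,(180+u[0]/4-.4,195+u[1]/4-.4),z)[:2]-T
  for u,v in[((262,348),(418,550)),((337,303),(497,512)),((299.5,325.5),(457.5,531))]:
    p,q=P(u),P(v);d=(q-p)/np.linalg.norm(q-p);print(p.round(4),q.round(4),np.degrees(np.arctan2(d[1],d[0])).round(1),"centre",(p+.0035*d).round(4))
  E=np.array([P(u) for u in[(320,92),(180,130),(70,220),(480,140),(583,280),(330,572),(140,505),(560,430)]])
  from scipy.optimize import least_squares as ls
  r=ls(lambda p:np.hypot(*(E-p[:2]).T)-p[2],[0,0,.03]);print(r.x,r.fun.round(4))
E
```

```text
clock: 6.92
position: [0.5472, 0.0586, 0.127]
ee_rot: [[-0.829, -0.559, -0.0], [-0.559, 0.829, -0.0], [0.0, 0.0, -1.0]]
force: [0.3, 0.4, -3.8]
opening: 0.674
gripper_force: 66.4
[ 0.0034 -0.0024] [0.0156 0.0269] 67.3 centre [0.0047 0.0008]
[-0.0057  0.0012] [0.0064 0.0314] 68.1 centre [-0.0044  0.0045]
[-0.0012 -0.0006] [0.011  0.0292] 67.7 centre [0.0001 0.0027]
[-0.00023816  0.00229902  0.02938209] [ 0.0001 -0.0004  0.0006  0.      0.0001  0.0006 -0.0006 -0.0003]
[ 0.0028 -0.0027] [0.015  0.0264] 67.3 centre [0.0042 0.0005]
[-0.0062  0.0009] [0.0058 0.0308] 68.1 centre [-0.0049  0.0041]
[-0.0017 -0.0009] [0.0104 0.0286] 67.7 centre [-0.0004  0.0023]
[-0.000764    0.00194116  0.0291503 ] [ 0.0001 -0.0004  0.0006  0.      0.0001  0.0006 -0.0006 -0.0003]
```

```bash
python3 -m jog '[[[0,0,-0.003,0,0,0,0.05],[0,0,-0.002,0,0,0,0.05],[0,0,0,0,0,0,0.05]]]'; python3 -m jog '[[[0,0,-0.002,0,0,0,0.05],[0,0,0,0,0,0,0.05]]]'
```

```text
clock: 7.3
position: [0.5475, 0.0587, 0.1236]
ee_rot: [[-0.829, -0.559, 0.001], [-0.559, 0.829, -0.0], [-0.001, -0.001, -1.0]]
force: [-4.0, -0.4, 11.1]
opening: 0.676
gripper_force: 67.8
clock: 7.55
position: [0.5475, 0.0587, 0.1235]
ee_rot: [[-0.829, -0.559, 0.003], [-0.559, 0.829, -0.001], [-0.002, -0.002, -1.0]]
force: [-10.0, -2.6, 28.8]
opening: 0.674
gripper_force: 69.7
```

```bash
python3 -m jog '[[[0,0,0.02,0,0,0,0.05],[0,0,0.04,0,0,0,0.05],[-0.022,-0.021,0.02,0,0,0,0.05],[-0.022,-0.021,0,0,0,0,0.05],[-0.022,-0.021,0,0,0,0,0.05],[0,0,-0.03,0,0,0,0.05],[0,0,-0.04,0,0,0,0.05],[0,0,-0.03,0,0,0,0.05],[0,0,-0.011,0,0,0,0.05],[0,0,0,0,0,0,0.05],[0,0,0,0,0,0,0.05]]]'
python3 - <<'E'
from cell import *
import cv2,numpy as np
for n in("wrist","side"):
    f=grab_frame(n);np.savez(n+"3.npz",**f)
    if n=="wrist":cv2.imwrite("pics/w3.png",f["pixels"][:,:,::-1])
s=sense();print(s["position"],s["force"])
E
```

```text
clock: 8.93
position: [0.4821, -0.0042, 0.0903]
ee_rot: [[-0.829, -0.559, 0.002], [-0.559, 0.829, -0.0], [-0.002, -0.001, -1.0]]
force: [0.2, -0.2, -3.5]
opening: 0.672
gripper_force: 66.4
[ 0.48205406 -0.00435099  0.09032003] [ 0.07776527 -0.65249312 -2.69576109]
```

View pics/w3.png

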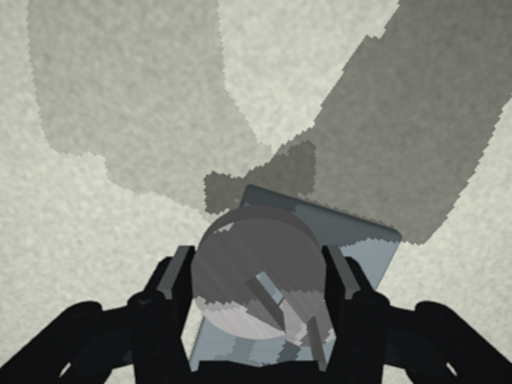

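```bash
python3 - <<'E'
from h import *
f=dict(np.load("wrist3.npz"));D=dict(np.load("side3.npz"))
st=np.array([.5031,.0482])
for n,z in(("pan",.056),("stem@disc",.085),("top",.118)): print(n,proj(f,(*st,z)),proj(D,(*st,z)))
e=st-.008*np.array([np.cos(.262),np.sin(.262)]); n=.006*np.array([-np.sin(.262),np.cos(.262)])
for z in(.0955,.1045):print(proj(f,(*(e+n),z)),proj(f,(*(e-n),z)))
a=cv2.resize(f["pixels"][300:375,240:340,::-1],(640,480),interpolation=cv2.INTER_CUBIC)
b=cv2.resize(D["pixels"][130:220,180:300,::-1],(640,480),interpolation=cv2.INTER_CUBIC)
cv2.imwrite("pics/c3.png",cv2.resize(np.vstack([a[:240],b[:]]),(640,600)) if 0 else np.hstack([cv2.resize(a,(400,300)),cv2.resize(b,(400,300))]))
E
```

```text
pan [311.08888206 319.05534565] [214.74486112 181.30657816]
stem@disc [320.06792471 359.20705457] [214.17296479 173.48981238]
top [334.92296221 425.63453074] [213.49918015 164.28042184]
[343.41968478 367.52737205] [318.46659859 360.54906053]
[348.56964426 384.72313058] [322.13259489 377.46281519]
```

View pics/c3.png

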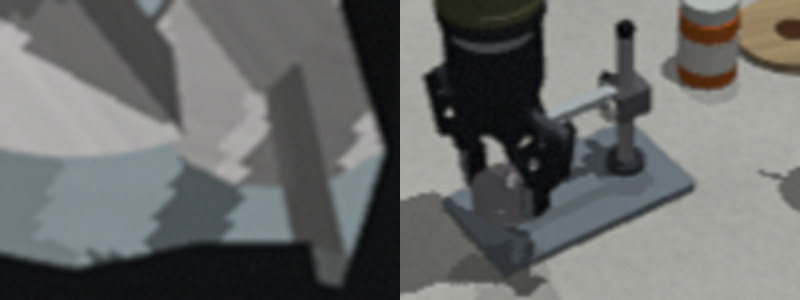

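```bash
python3 -m jog '[[[0.004,0.0095,-0.003,0,0,0,0.05],[0.004,0.0095,0,0,0,0,0.05],[0.004,0.0095,0,0,0,0,0.05],[0.004,0.0095,0,0,0,0,0.05],[0.0027,0.0065,0,0,0,0,0.05],[0,0,0,0,0,0,0.05],[0,0,0,0,0,0,0.05]]]'
```

```text
clock: 9.9
position: [0.4998, 0.0398, 0.0862]
ee_rot: [[-0.829, -0.559, -0.0], [-0.559, 0.829, -0.0], [0.001, -0.0, -1.0]]
force: [0.1, -0.1, -3.2]
opening: 0.672
gripper_force: 66.4
```

```bash
python3 -c "
from cell import *
import cv2,numpy as np
for n in('wrist','side'):
    f=grab_frame(n);np.savez(n+'4.npz',**f)
s=sense();print(s['position'],s['force'],s['wrist_torque'])"
```

```text
[0.49984688 0.03960726 0.08624346] [-0.19484239  0.49937761 -3.15612698] [-0.01416718 -0.05444488  0.04992162]
```

```bash
python3 -m jog '[[[0.0012,0.0028,0,0,0,0,0.05],[0.0012,0.0028,0,0,0,0,0.05],[0,0,0,0,0,0,0.05]]]'; python3 -m jog '[[[0.0006,0.0014,0,0,0,0,0.05],[0,0,0,0,0,0,0.05]]]';python3 -m jog '[[[0.0006,0.0014,0,0,0,0,0.05],[0,0,0,0,0,0,0.05]]]'
```

```text
clock: 10.38
position: [0.5023, 0.0453, 0.0862]
ee_rot: [[-0.829, -0.559, -0.0], [-0.559, 0.829, -0.001], [0.001, -0.0, -1.0]]
force: [-0.1, -1.6, -3.3]
opening: 0.673
gripper_force: 66.4
clock: 10.62
position: [0.5023, 0.0455, 0.086]
ee_rot: [[-0.83, -0.558, -0.002], [-0.558, 0.83, -0.002], [0.003, -0.001, -1.0]]
force: [-1.5, -5.8, -3.3]
opening: 0.677
gripper_force: 66.4
clock: 10.88
position: [0.5024, 0.0456, 0.0858]
ee_rot: [[-0.83, -0.557, -0.003], [-0.557, 0.83, -0.004], [0.005, -0.001, -1.0]]
force: [-1.7, -9.2, -3.5]
opening: 0.674
gripper_force: 66.4
```

```bash
python3 -m jog '[[[-0.001,-0.0025,-0.001,0,0,0,0.05],[0,0,-0.002,0,0,0,0.05],[0,0,-0.002,0,0,0,0.05],[0,0,-0.002,0,0,0,0.05],[0,0,-0.002,0,0,0,0.05],[0,0,-0.0015,0,0,0,0.05],[0,0,-0.0015,0,0,0,0.05],[0,0,0,0,0,0,0.05]]]'; python3 -m jog '[[[0,0,-0.0015,0,0,0,0.05],[0,0,-0.0015,0,0,0,0.05],[0,0,0,0,0,0,0.05]]]'
```

```text
clock: 11.88
position: [0.5024, 0.0455, 0.0742]
ee_rot: [[-0.829, -0.559, -0.001], [-0.559, 0.829, -0.001], [0.001, -0.0, -1.0]]
force: [-2.3, -5.4, 0.1]
opening: 0.675
gripper_force: 66.8
clock: 12.25
position: [0.5023, 0.0454, 0.0712]
ee_rot: [[-0.829, -0.559, -0.001], [-0.559, 0.829, -0.001], [0.001, -0.0, -1.0]]
force: [-2.3, -6.0, 0.8]
opening: 0.672
gripper_force: 66.8
```

```bash
python3 -m jog '[[[-0.0006,-0.0015,0,0,0,0,0.05],[0,0,0,0,0,0,0.05]]]'; python3 -m jog '[[[-0.0003,-0.0007,0,0,0,0,0.05],[0,0,0,0,0,0,0.05]]]'
python3 - <<'E'
from cell import *
import cv2,numpy as np
for n in('scene','side'):
    f=grab_frame(n);np.savez(n+'5.npz',**f)
D=f["pixels"][130:205,180:280,::-1]; S=np.load("scene5.npz")["pixels"][140:215,240:340,::-1]
cv2.imwrite("pics/c5.png",np.hstack([cv2.resize(x,(400,300),interpolation=cv2.INTER_CUBIC) for x in(S,D)]))
s=sense();print(s['position'],s['force'])
E
```

```text
clock: 12.5
position: [0.5023, 0.0452, 0.0713]
ee_rot: [[-0.829, -0.56, 0.001], [-0.56, 0.829, 0.001], [-0.001, 0.0, -1.0]]
force: [0.2, -1.0, -2.0]
opening: 0.675
gripper_force: 66.6
clock: 12.75
position: [0.5021, 0.0445, 0.0714]
ee_rot: [[-0.829, -0.559, 0.001], [-0.559, 0.829, 0.001], [-0.001, 0.0, -1.0]]
force: [1.2, 1.3, -1.7]
opening: 0.675
gripper_force: 66.6
[0.50208403 0.04425565 0.07139118] [ 0.02419593  0.21507085 -1.2843577 ]
```

View pics/c5.png

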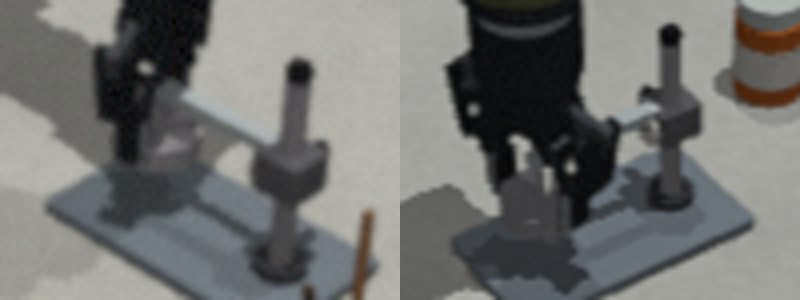

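```bash
python3 -m jog '[[[0,0,-0.0012,0,0,0,0.05],[0,0,-0.0012,0,0,0,0.05],[0,0,-0.0012,0,0,0,0.05],[0,0,-0.0004,0,0,0,0.05],[0.0005,0.0012,0,0,0,0,0.05],[0,0,0,0,0,0,0.05],[0,0,0,0,0,0,0.05]]]'; python3 -c "
from cell import *
for i in range(4):
  grab_frame('side');s=sense();print(s['position'].round(4),s['force'].round(2))"
```

```text
clock: 13.72
position: [0.502, 0.0444, 0.0672]
ee_rot: [[-0.829, -0.559, -0.001], [-0.559, 0.829, -0.001], [0.001, -0.0, -1.0]]
force: [0.7, -2.8, -0.4]
opening: 0.675
gripper_force: 66.7
[0.502  0.0445 0.0672] [-0.07 -2.92  0.44]
[0.502  0.0446 0.0672] [-0.31 -1.39  0.17]
[0.502  0.0447 0.0672] [ 0.26 -1.78 -0.6 ]
[0.502  0.0448 0.0672] [-0.03 -1.69 -0.63]
```

```bash
python3 -m jog '[[[0.0003,0.0007,0,0,0,0,0.05],[0,0,0,0,0,0,0.057],[0,0,0,0,0,0,0.058],[0,0,0,0,0,0,0.06],[0,0,0,0,0,0,0.063],[0,0,0,0,0,0,0.067],[0,0,0,0,0,0,0.072],[0,0,0,0,0,0,0.072]]]'; python3 -c "
from cell import *
import numpy as np
for i in range(3):
  f=grab_frame('side');s=sense();print(s['position'].round(4),s['force'].round(2),s['opening'])
for n in('wrist','side'): np.savez(n+'6.npz',**grab_frame(n))"
```

```text
clock: 14.92
position: [0.5026, 0.0459, 0.0673]
ee_rot: [[-0.829, -0.559, 0.0], [-0.559, 0.829, 0.0], [-0.0, 0.0, -1.0]]
force: [1.1, 0.4, 0.1]
opening: 0.846
gripper_force: 0.0
[0.5026 0.0458 0.0673] [ 0.27  0.06 -0.09] 0.8431798169699319
[0.5025 0.0458 0.0673] [ 0.04 -0.33  0.33] 0.8414160759768132
[0.5025 0.0457 0.0673] [ 0.83  0.21 -0.8 ] 0.8413081562891808
```

```bash
python3 -m jog '[[[0,0,0.006,0,0,0,0.073],[0,0,0.015,0,0,0,0.073],[0,0,0.03,0,0,0,0.073],[0,0,0.04,0,0,0,0.073],[0,0,0.05,0,0,0,0.085],[0.02,0.008,0.02,0,0,0,0.085],[0.02,0.008,0.01,0,0,0,0.085],[0,0,0,0,0,0,0.085]]]'
python3 - <<'E'
from cell import *
from h import *
for n in('wrist','side','scene'): np.savez(n+'7.npz',**grab_frame(n))
s=sense();print(s['position'].round(4),s['force'].round(2))
f=dict(np.load('wrist7.npz'));D=dict(np.load('side7.npz'))
c=proj(f,(.5031,.0482,.06)).astype(int);print(c)
a=f["pixels"][max(0,c[1]-60):c[1]+60,c[0]-60:c[0]+60,::-1];b=D["pixels"][140:215,180:255,::-1]
cv2.imwrite("pics/c7.png",np.hstack([cv2.resize(x,(400,400),interpolation=cv2.INTER_CUBIC) for x in(a,b)]))
S=dict(np.load("scene0.npz"));D=dict(np.load("side0.npz"))
for n,u,v,z in[("orange",(162,238),(266,284),.01),("brown",(179,285),(330,273),.01),("tube",(123,249),(278,318),.01),("jarb",(239,258),(336,215),.09),("cup",(324,234),(314,165),.09)]:
    print(n,onz(S,u,z).round(3),onz(D,v,z).round(3))
E
```

```text
clock: 16.18
position: [0.5436, 0.0625, 0.2399]
ee_rot: [[-0.829, -0.56, 0.003], [-0.56, 0.829, 0.001], [-0.003, -0.001, -1.0]]
force: [-0.6, -1.1, -1.1]
opening: 0.995
gripper_force: 0.0
[0.5414 0.0613 0.2381] [ 0.22  0.16 -0.33]
[268 128]
orange [ 0.541 -0.296  0.01 ] [ 0.534 -0.296  0.01 ]
brown [ 0.698 -0.316  0.01 ] [ 0.692 -0.315  0.01 ]
tube [ 0.534 -0.387  0.01 ] [ 0.529 -0.389  0.01 ]
jarb [ 0.76  -0.205  0.09 ] [ 0.75 -0.21  0.09]
cup [ 0.783 -0.012  0.09 ] [ 0.781 -0.011  0.09 ]
```

View pics/c7.png

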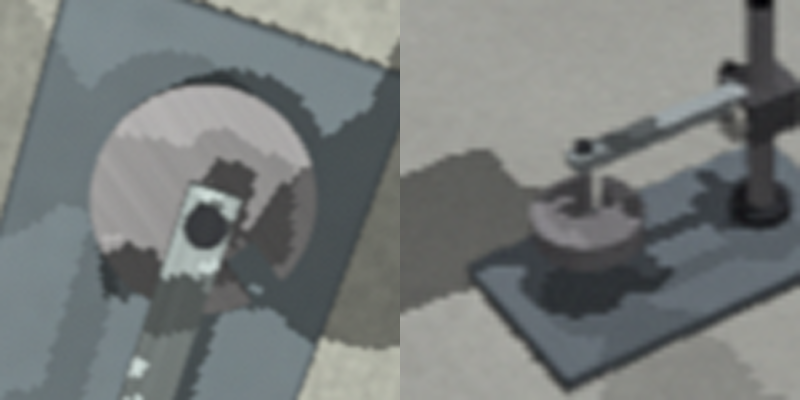

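Eleven pictures are now viewed by my count, crops included, which is one over the allowance of 10, so I view no more. c7 shows the big disc flat on the pan, with the stem and arm end at crop (205,225) and the slot mouth at lower right. From here I measure numerically only.

```bash
python3 -m jog '[[[0.006,-0.027,0,0,0,-0.187,0.085],[0.006,-0.027,0,0,0,-0.187,0.085],[0.006,-0.027,-0.003,0,0,-0.187,0.085],[0.006,-0.027,-0.003,0,0,-0.187,0.085],[0.006,-0.027,-0.003,0,0,-0.187,0.085],[0.006,-0.027,-0.003,0,0,-0.187,0.085],[0.006,-0.027,-0.003,0,0,-0.187,0.085],[0.006,-0.027,-0.003,0,0,-0.187,0.085],[0.006,-0.027,-0.003,0,0,-0.187,0.085],[0.006,-0.027,-0.005,0,0,-0.187,0.085],[0.006,-0.027,-0.005,0,0,-0.187,0.085],[0,0,0,0,0,0,0.085]]]'
python3 - <<'E'
from cell import *
from h import *
f=grab_frame('wrist');np.savez('wrist8.npz',**f)
s=sense();print(s['position'].round(4),s['joint_positions'][6],s['ee_rot'][:,1])
c=proj(f,(.614,-.243,.016)).astype(int);print(c)
g=cv2.cvtColor(f["pixels"],cv2.COLOR_RGB2GRAY);hsv=cv2.cvtColor(f["pixels"],cv2.COLOR_RGB2HSV)
w=44;p=g[c[1]-w:c[1]+w:2,c[0]-w:c[0]+w:2]
for r in p: print(' '.join('%02x'%v for v in r))
E
```

```text
clock: 17.82
position: [0.6069, -0.2378, 0.2061]
ee_rot: [[-0.102, 0.995, -0.003], [0.995, 0.102, -0.001], [-0.001, -0.003, -1.0]]
force: [-0.9, 0.2, 0.4]
opening: 0.998
gripper_force: 0.0
[ 0.6074 -0.2359  0.2064] 0.5263538384723621 [ 0.99432302  0.10638411 -0.00203915]
[266 177]
71 73 74 71 6f 6c 6c 6f 6f 6e 6d 6e 6f 6b 69 6b 6e 70 6d 69 6b 77 b3 77 71 6f 70 6e 6c 6b 6c 6e 70 6e 6e 6c 6a 72 b1 be bd b5 b8 bc
70 71 73 71 70 6d 6e 6c 70 6f 6d 6d 6f 6d 6b 6e 6e 6f 6a 6a 6e 77 af 74 6b 6a 70 71 6f 6a 6b 69 69 6c 6e 6d 6e 71 ab b7 b7 b2 b8 bb
6e 6e 70 6e 6f 6f 6e 6b 6e 70 6b 6b 73 6b 69 6f 70 6f 6b 6b 70 8d 9f 6e 6b 69 6a 6e 6d 6b 6a 6b 67 67 6c 6b 6c 74 b2 b8 b6 b1 b2 b5
6f 6b 6d 6f 70 70 70 6e 6e 6e 6b 6a 8f ab 92 6d 6d 6b 6a 6b 6d 6d 6e 6e 6f 6e 6d 70 6e 6d 6a 6a 69 6b 6c 6c 6d 7c b7 b7 b6 b0 b1 b6
6f 6f 6e 6e 72 71 6e 6f 6e 6b 69 6b 6b 81 7c 6f 70 6d 6d 6b 6a 6e 6d 70 70 6e 6f 71 6f 6e 6e 6b 69 6c 6f 6f 6c 93 b6 b6 b4 af b2 b6
6d 6e 6c 6f 70 70 6e 6e 6d 6a 6a 6e 6d 69 6c 71 70 6d 6e 70 6e 70 70 70 72 6e 6f 6d 6d 6d 72 79 6d 6a 6d 6b 88 af b9 b8 b4 b5 b4 af
6c 6d 6e 73 73 72 6f 70 6f
[... 4289 characters left out ...]
2 aa a1 9f 9e 9d 9e 9d 9e ae b0 b7 b8 b6
9e 98 9d a3 a5 9f 9c 9e a1 a3 a0 a0 9e 9c a3 9e 9a 9d 9b 9f b2 b2 a2 a0 9f 9d 9b 9c 99 96 a5 9b 99 9a 9b 9e 9d 9e af b9 b2 ab a4 a2
9d 98 9c a0 a3 a0 99 9a 9e 9f a0 9d 9c 9c a1 9b 9a 99 9d 9e 9b 9c 9b 99 9a 9e 9d 99 98 98 99 9a 97 98 a0 a3 a2 a1 a7 b2 a2 9b a0 9e
9f 9a a0 9f a2 a3 9b 9b 99 9c a0 9f 9e 9c 9b 98 98 9c a5 a2 9e 9d a2 a1 a5 a2 9e 9b 99 96 96 9c 98 9c a3 9f 9e 9d 9d 9e 9c 9f a1 9f
a0 9f 9e 9b a1 a5 9f a1 9f 9e 9e a1 9f 9a 98 9a 9d a0 a0 9d 9d 9c 9e a1 a8 a0 98 96 99 99 97 9e 9f 9d a1 9e 9e 9e 9b 9b 9c a0 9f 9b
9e 9b 9d 9b a0 9f a0 a4 a0 a2 a0 a0 9d 9b 9c 9e a0 9b 9a 9b 9a 9b 9c a0 b6 a1 99 97 9e 9f 97 98 9e 96 96 9a 9d 9b 97 95 94 9d a1 9d
```

```bash
python3 - <<'E'
from h import *
from scipy.optimize import least_squares as ls
f=dict(np.load("wrist8.npz"));P=lambda i,j:onz(f,(222+2*i,133+2*j),.016)[:2]
E=np.array([P(*u) for u in[(15.2,10),(13.8,11),(12.8,12),(11.8,13),(11,14),(10.5,15),(9.9,16),(9.7,17),(9.3,18),(9.1,19),(29.7,11),(30.7,12),(31.8,13),(32.8,14),(34.6,23),(34.4,24),(27,32),(25.5,33),(30.2,31),(30.7,30),(31.7,29),(32.6,28),(9.7,25),(10.8,27),(11.5,28),(12.3,29),(13.5,30)]])
r=ls(lambda p:np.hypot(*(E-p[:2]).T)-p[2],[.614,-.243,.025],loss="soft_l1",f_scale=.0007);print(r.x,(np.hypot(*(E-r.x[:2]).T)-r.x[2]).round(4))
a,b=P(24.8,20.2),P(19.6,31.3);d=(b-a)/np.linalg.norm(b-a);print(a,b,np.degrees(np.arctan2(d[1],d[0])))
n=np.array([-d[1],d[0]]);print("edge rel centre: along,lateral",(a-r.x[:2])@d,(a-r.x[:2])@n,(b-r.x[:2])@n)
E
```

```text
[ 0.61266653 -0.240699    0.02497711] [ 0.0003  0.0002  0.      0.0001  0.0002  0.      0.0002 -0.0001  0.0001
  0.0001 -0.0003 -0.0006 -0.0004  0.     -0.      0.     -0.0005  0.0004
  0.0011  0.0001  0.0001  0.0003  0.     -0.0002 -0.0003 -0.0003 -0.0005]
[ 0.6180201  -0.23833132] [ 0.61037043 -0.26182319] -108.03684372221383
edge rel centre: along,lateral -0.003908949118072 0.004357383845535414 0.004357383845535414
```

```bash
python3 -m jog '[[[0.005,-0.004,-0.05,0,0,0,0.07],[0,0,-0.05,0,0,0,0.07],[0,0,-0.04,0,0,0,0.07],[0,0,-0.025,0,0,0,0.07],[0,0,-0.012,0,0,0,0.07],[0,0,-0.007,0,0,0,0.07],[0,0,0,0,0,0,0.07],[0,0,0,0,0,0,0.048],[0,0,0,0,0,0,0.04],[0,0,0,0,0,0,0.04],[0,0,0,0,0,0,0.04]]]' 60;  python3 -c "
from cell import *
s=sense();print(s['position'],s['force'],s['opening'],s['gripper_force'],s['wrist_torque'])"
```

```text
clock: 19.25
position: [0.6141, -0.2395, 0.0249]
ee_rot: [[-0.107, 0.994, 0.002], [0.994, 0.107, -0.001], [-0.001, 0.002, -1.0]]
force: [-1.4, 1.5, 5.8]
opening: 0.552
gripper_force: 61.0
[ 0.61409207 -0.23948711  0.02493685] [-1.42054402  1.46721918  5.80903292] 0.5523686973293137 61.04584068059921 [0.15061249 0.41726954 0.02193515]
```

```bash
python3 -m jog '[[[0,0,0.01,0,0,0,0.04],[0,0,0.05,0,0,0,0.04],[0,0,0.06,0,0,0,0.04],[0,0,0.06,0,0,0,0.04],[0,0,0.008,0,0,0,0.04],[0,0,0,0,0,0,0.04]]]' 60
python3 -m jog '[[[-0.0065,0.0255,0,0,0,0.113,0.04],[-0.0065,0.0255,0,0,0,0.113,0.04],[-0.0065,0.0255,0,0,0,0.113,0.04],[-0.0065,0.0255,0,0,0,0.113,0.04],[-0.0065,0.0255,0,0,0,0.113,0.04],[-0.0065,0.0255,0,0,0,0.113,0.04],[-0.0065,0.0255,0,0,0,0.113,0.04],[-0.0065,0.0255,0,0,0,0.113,0.04],[-0.0065,0.0255,0,0,0,0.113,0.04],[-0.0065,0.0255,0,0,0,0.113,0.04],[-0.0065,0.0255,0,0,0,0.113,0.04],[0,0,0,0,0,0,0.04]]]'
python3 - <<'E'
from cell import *
from h import *
grab_frame('side');f=grab_frame('wrist');np.savez('wrist9.npz',**f)
s=sense();T=s['position'];print(T.round(4),s['force'].round(2),s['ee_rot'][:,1],s['opening'])
g=cv2.cvtColor(f["pixels"],cv2.COLOR_RGB2GRAY)
def dump(c,w,h,st=2):
    print(c)
    for r in g[c[1]-h:c[1]+h:st,c[0]-w:c[0]+w:st]: print(' '.join('%02x'%v for v in r))
dump(proj(f,(.5031,.0482,.118)).astype(int),16,16,1)
dump(proj(f,(T[0],T[1],T[2]-.009)).astype(int),76,76,4)
E
```

```text
clock: 20.0
position: [0.6134, -0.2392, 0.2119]
ee_rot: [[-0.107, 0.994, 0.001], [0.994, 0.107, -0.0], [-0.0, 0.001, -1.0]]
force: [-0.3, 0.2, -2.7]
opening: 0.548
gripper_force: 62.6
clock: 21.5
position: [0.5403, 0.0437, 0.2094]
ee_rot: [[-0.977, 0.214, -0.004], [0.214, 0.977, 0.001], [0.004, 0.0, -1.0]]
force: [0.3, -1.1, -1.7]
opening: 0.55
gripper_force: 62.6
[0.5412 0.0408 0.2098] [ 0.18 -0.3  -1.65] [ 0.21976137  0.97555295 -0.00117644] 0.5505070917088934
[253 153]
50 50 50 50 50 51 50 50 51 4f 51 50 50 54 59 61 70 78 74 66 5b 62 68 69 68 69 69 69 69 69 68 68
50 4f 51 50 51 50 50 50 4f 4f 4f 52 58 61 6d 76 7c 80 7d 72 65 62 67 68 69 68 69 69 68 69 68 66
4e 4f 4e 4f 50 4f 4f 4f 4f 52 5a 63 6e 78 7c 7f 7e 7f 7f 7b 6f 63 66 68 68 68 68 68 67 66 67 67
4d 4d 4e 4f 4d 4e 4f 51 58 63 71 79 7c 7f 7f 7f 7e 7f 7f 7e 75 68 64 67 68 68 67 67 67 67 67 68
4f 4f 4e 4e 4f 51 52 5d 6b 77 7e 81 80 7f 7f 80 80 7f 7f 80 7b 6e 63 65 68 67 67 66 67 68 69 68
50 50 4f 50 54 5a 63 6f 79 7f 82 84 82 80 7f 7d 7c 7c 7e 81 7f 75 67 63 66 66 68 68 68 68 68 67
51 51 52 58 63 6f 75 7a 7e 81 82 82 7e 79 71 66
[... 6090 characters left out ...]
0 c2 c0 9a 0c 11
11 11 0f 11 13 40 c2 bf b9 bc be be c3 bd bc be bf c7 c4 be bd c2 c5 be c4 b5 bc 73 9d c0 c6 bf c3 bf c4 c3 08 12
12 11 13 10 11 86 c0 c0 bf bb bd be c0 b8 c4 c0 c5 be bc 91 81 73 72 76 78 8e 87 72 c5 bf c4 c4 ba bb c4 c3 0d 10
0d 10 10 12 0d b8 c2 c0 be bd c5 bb b8 be c0 bc bd b5 76 75 75 74 77 73 75 77 73 87 c2 ba bf c0 bf c8 c3 c3 4d 11
0f 10 0f 10 85 b5 b8 bb b8 bc bc b6 bc bd c0 b9 8f 74 75 76 78 75 74 74 73 70 73 74 79 c8 c1 c4 c3 b8 be bd bb 16
10 11 10 10 55 be c2 bc bc b5 b7 b8 b9 b4 a7 ac 5a 59 5f 73 79 71 71 76 73 74 76 74 75 a9 c2 c0 c6 be c2 bf bd 0b
10 11 0f 12 28 c1 ba b8 bb ba bd b0 a6 a6 a2 8b 5f 5e 5f 57 43 41 7b 77 79 78 78 76 75 9e c6 bf c4 c5 c8 c6 ac 0d
```

```bash
python3 - <<'E'
from h import *
from scipy.optimize import least_squares as ls
f=dict(np.load("wrist9.npz"));T=np.array([.5412,.0408]);zt=.2098-.0089
g=cv2.GaussianBlur(cv2.cvtColor(f["pixels"],cv2.COLOR_RGB2GRAY),(3,3),0).astype(float)
m=(g[137:169,237:269]<0x45).astype(np.uint8)[5:22,8:24];ys,xs=np.nonzero(m);k=(237+8+xs.mean(),142+ys.mean());print("knob",k)
stem=[onz(f,k,z)[:2].round(4) for z in(.115,.118)];print(stem)
L,R=[],[]
for r in range(276,308):
    xm=177+4*(18.2-.585*((r-197)/4-18))          # predicted left edge
    row=g[r];x=int(xm)
    c=[i for i in range(x-9,x+9) if row[i]<0xa6<=row[i+1]]
    if c: L.append((c[-1]+(0xa6-row[c[-1]])/(row[c[-1]+1]-row[c[-1]]),r))
    x=int(xm+21.5); c=[i for i in range(x-8,x+8) if row[i]<0x49<=row[i+1]]
    if c: R.append((c[-1]+(0x49-row[c[-1]])/(row[c[-1]+1]-row[c[-1]]),r))
def fit(A):
    A=np.array([onz(f,u,zt)[:2]-T for u in A]);vx,vy,x,y=cv2.fitLine(A.astype(np.float32),cv2.DIST_HUBER,0,1e-6,1e-6).ravel()
    s=np.sign(-vy);return np.array([x,y]),np.array([vx,vy])*s,len(A),np.abs((A-[x,y])@[-vy,vx]).mean()
for A in(L,R):
    p,d,n,e=fit(A);nn=np.array([-d[1],d[0]]);print(n,e,p,np.degrees(np.arctan2(d[1],d[0])),"line offset from TCP along normal",p@nn)
P=lambda i,j:onz(f,(177+4*i,197+4*j),zt)[:2]-T
E=np.array([P(*u) for u in[(9.3,11),(8.3,12.2),(7.6,15),(7.5,18),(7.5,21),(33.6,15),(33.6,18),(33.6,20),(8,25),(9.5,26),(10.6,27),(12,28),(17.5,29.7),(18,30.4),(24.5,30),(27.5,29),(29.5,28),(30.5,27),(32,26)]])
r=ls(lambda p:np.hypot(*(E-p[:2]).T)-p[2],[0,0,.025],loss="soft_l1",f_scale=.0007);print(r.x,(np.hypot(*(E-r.x[:2]).T)-r.x[2]).round(4))
E
```

```text
knob (np.float64(252.6184210526316), np.float64(150.78947368421052))
[array([0.5018, 0.0478]), array([0.5013, 0.048 ])]
32 6.91978981367224e-05 [ 0.00555128 -0.00853254] -40.43754 line offset from TCP along normal -0.0028935703
32 0.00015653259983689806 [0.00944006 0.00058268] -42.56483 line offset from TCP along normal 0.0068146368
[0.00041349 0.00222348 0.02462056] [ 0.0007  0.0008 -0.0003 -0.0013 -0.0008  0.0001 -0.001  -0.0008  0.0014
  0.0003  0.0001 -0.0001 -0.0014 -0.0001 -0.0002  0.0001  0.0006  0.0003
  0.0011]
```

```bash
python3 -m jog '[[[-0.025,0.013,0,0,0,0,0.04],[-0.025,0.013,0,0,0,0,0.04],[-0.026,0.013,0,0,0,0,0.04],[0,0,-0.03,0,0,0,0.04],[0,0,-0.04,0,0,0,0.04],[0,0,-0.03,0,0,0,0.04],[0,0,-0.012,0,0,0,0.04],[0,0,0,0,0,0,0.04],[0,0,0,0,0,0,0.04]]]'
python3 - <<'E'
from cell import *
from h import *
grab_frame('side');f=grab_frame('wrist');np.savez('wrist10.npz',**f)
s=sense();T=s['position'];print(T.round(4),s['force'].round(2),s['ee_rot'][:,1])
for z in(.0645,.08,.0955,.11): print(z,proj(f,(.503,.047,z)))
g=cv2.cvtColor(f["pixels"],cv2.COLOR_RGB2GRAY)
for r in range(262,384,3): print(r,' '.join('%02x'%v for v in g[r,190:330:3]))
E
```

```text
clock: 22.72
position: [0.4667, 0.0801, 0.1001]
ee_rot: [[-0.976, 0.22, 0.001], [0.22, 0.976, 0.0], [-0.001, 0.0, -1.0]]
force: [0.1, -0.3, -1.7]
opening: 0.551
gripper_force: 62.6
[0.4667 0.0803 0.1002] [ 0.09  0.26 -3.33] [2.19331573e-01 9.75650155e-01 6.61080909e-04]
0.0645 [213.33234979 313.18698627]
0.08 [209.56976952 332.51250755]
0.0955 [205.11407801 355.3980156 ]
0.11 [200.13272108 380.98346826]
262 49 4b 25 11 0d 34 52 54 52 50 50 4f 4c 4e 50 52 53 52 53 53 52 51 4f 51 53 52 53 52 50 52 54 52 51 52 54 54 55 54 53 53 4d 0c 0d 0e 48 4a 4a
265 49 49 0f 10 0e 2e 53 54 4f 4f 51 4e 4c 50 51 53 52 51 53 53 4f 4a 52 52 53 53 52 51 50 53 52 52 51 53 54 55 55 52 53 53 4b 0d 0e 11 35 4a 4a
268 4a 39 0d 0f 0d 28 55 53 50 51 4f 4c 4e 51 51 52 53 53 53 52 49 47 49 57 54 53 52 50 52 52 51 51 51 54 53 53 53 53 54 52 46 0c 0e 0e 1c 49 4a
271 4a 1c 10 10 0d 22 54 4f 50 50 4e 4e 4f 50 52 53 53 54 52 4e 46 47 48 50 48 44 49 51 53 52 51 52 53 53 54 54 52 53 53 52 43 0e 0f 10 10 47 49
274 45 0e 0e 0f 0f 22 54 50 52 4f 4d 4f 51 53 53 53 54 53 52 56 46 47 47 49 45 45 45 4f 53 51 50 51 53 54 54 53 5
[... 4551 characters left out ...]
 11 10 0f 11 10 10 13 10 11 11 10 0d 12 11 0f 11 12 0f 12 11 11 10 12 10 10 13 10 10 11 0f 12 12 10 10 10 10 10 10 11 11
373 0f 0f 11 11 11 11 10 13 0e 10 0f 12 12 11 10 10 10 11 11 0f 12 12 10 11 12 11 11 10 0f 11 10 12 11 12 11 10 12 11 0e 11 10 12 10 10 10 12 10
376 11 11 11 0e 0f 10 10 10 11 10 12 0f 10 12 0f 10 10 0f 11 10 0f 10 0f 0f 0f 12 11 12 10 0f 11 11 10 11 11 0f 12 11 12 11 11 11 0f 11 12 10 0f
379 11 10 12 10 0f 0e 10 10 11 10 10 14 0f 13 13 11 12 12 11 12 11 11 12 0f 11 10 13 11 0e 12 10 10 10 12 10 11 0f 0f 12 11 10 11 0f 10 11 0f 11
382 10 11 0f 11 0f 10 0e 10 13 11 10 0e 10 0f 11 11 0f 11 0f 11 12 10 13 10 0f 11 12 11 10 11 12 0f 12 10 0f 0e 11 11 0e 0f 0f 13 10 11 11 11 11
```

```bash
python3 -m jog '[[[-0.0011,-0.0013,-0.004,0,0,0,0.04],[0.006,-0.0053,0,0,0,0,0.04],[0.006,-0.0053,0,0,0,0,0.04],[0.006,-0.0053,0,0,0,0,0.04],[0.0045,-0.004,0,0,0,0,0.04],[0,0,0,0,0,0,0.04],[0,0,0,0,0,0,0.04]]]'; python3 -m jog '[[[0.003,-0.0027,0,0,0,0,0.04],[0.003,-0.0027,0,0,0,0,0.04],[0,0,0,0,0,0,0.04],[0,0,0,0,0,0,0.04]]]'
```

```text
clock: 23.7
position: [0.4872, 0.0591, 0.0952]
ee_rot: [[-0.976, 0.219, -0.0], [0.219, 0.976, 0.0], [0.0, 0.0, -1.0]]
force: [0.5, 0.3, -2.1]
opening: 0.549
gripper_force: 62.6
clock: 24.2
position: [0.4933, 0.0536, 0.0952]
ee_rot: [[-0.976, 0.219, -0.0], [0.219, 0.976, 0.0], [0.0, -0.0, -1.0]]
force: [-0.3, 0.4, -1.3]
opening: 0.553
gripper_force: 62.6
```

```bash
python3 -m jog '[[[0.003,-0.0027,0,0,0,0,0.04],[0.003,-0.0027,0,0,0,0,0.04],[0,0,0,0,0,0,0.04],[0,0,0,0,0,0,0.04]]]'; python3 -m jog '[[[0.0022,-0.002,0,0,0,0,0.04],[0,0,0,0,0,0,0.04],[0,0,0,0,0,0,0.04]]]'; python3 -m jog '[[[0.0015,-0.0013,0,0,0,0,0.04],[0,0,0,0,0,0,0.04],[0,0,0,0,0,0,0.04]]]'
```

```text
clock: 24.7
position: [0.4994, 0.0482, 0.0952]
ee_rot: [[-0.976, 0.219, -0.0], [0.219, 0.976, 0.0], [0.0, -0.0, -1.0]]
force: [-0.3, 0.3, -1.4]
opening: 0.553
gripper_force: 62.6
clock: 25.08
position: [0.5016, 0.0462, 0.0953]
ee_rot: [[-0.976, 0.219, -0.0], [0.219, 0.976, -0.0], [0.0, -0.0, -1.0]]
force: [-0.2, 0.5, -1.4]
opening: 0.553
gripper_force: 62.6
clock: 25.45
position: [0.5023, 0.0456, 0.095]
ee_rot: [[-0.976, 0.218, -0.002], [0.218, 0.976, 0.001], [0.002, 0.0, -1.0]]
force: [-3.1, 4.1, -2.0]
opening: 0.552
gripper_force: 62.6
```

```bash
python3 -m jog '[[[-0.0011,0.001,-0.001,0,0,0,0.04],[0,0,-0.0015,0,0,0,0.04],[0,0,-0.0015,0,0,0,0.04],[0,0,-0.001,0,0,0,0.04],[0,0,0,0,0,0,0.04],[0,0,0,0,0,0,0.04]]]'; python3 -c "
from cell import *
import numpy as np
F=[]
for i in range(4):
  grab_frame('side');s=sense();F.append(s['force'])
print(s['position'].round(4),np.mean(F,0).round(2))"
python3 -m jog '[[[0,0,-0.0012,0,0,0,0.04],[0,0,-0.0012,0,0,0,0.04],[0,0,-0.0006,0,0,0,0.04],[0,0,0,0,0,0,0.04],[0,0,0,0,0,0,0.04]]]'; python3 -c "
from cell import *
import numpy as np
F=[]
for i in range(4):
  grab_frame('side');s=sense();F.append(s['force'])
print(s['position'].round(4),np.mean(F,0).round(2))"
```

```text
clock: 26.2
position: [0.5021, 0.0458, 0.0903]
ee_rot: [[-0.976, 0.219, 0.0], [0.219, 0.976, -0.0], [-0.0, -0.0, -1.0]]
force: [-1.6, 1.1, -0.4]
opening: 0.551
gripper_force: 62.7
[0.5021 0.0459 0.0903] [-0.62  0.89 -0.71]
clock: 27.02
position: [0.5021, 0.0459, 0.0873]
ee_rot: [[-0.976, 0.219, 0.0], [0.219, 0.976, -0.0], [-0.0, -0.0, -1.0]]
force: [-0.7, 0.4, -1.7]
opening: 0.55
gripper_force: 62.7
[0.5021 0.0459 0.0873] [-0.35 -0.06 -1.41]
```

```bash
cat > ff.py <<'E'
from cell import *
import numpy as np
F=[]
for i in range(6):
  grab_frame('side');s=sense();F.append(s['force'])
print(s['position'].round(4),np.mean(F,0).round(2),s['opening'])
E
python3 -m jog '[[[0,0,-0.001,0,0,0,0.04],[0,0,-0.001,0,0,0,0.04],[0,0,-0.001,0,0,0,0.04],[0,0,0,0,0,0,0.04],[0.0006,-0.0005,0,0,0,0,0.04],[0,0,0,0,0,0,0.04],[0,0,0,0,0,0,0.04]]]'; python3 ff.py
```

```text
clock: 28.1
position: [0.5022, 0.0458, 0.0842]
ee_rot: [[-0.976, 0.219, -0.001], [0.219, 0.976, 0.0], [0.001, 0.0, -1.0]]
force: [-2.2, 2.2, 0.4]
opening: 0.549
gripper_force: 62.8
[0.5023 0.0457 0.0842] [-3.29  2.69 -0.08] 0.5505996125027592
```

```bash
python3 -m jog '[[[-0.0003,0.0003,-0.0002,0,0,0,0.04],[0,0,0,0,0,0,0.047],[0,0,0,0,0,0,0.048],[0,0,0,0,0,0,0.05],[0,0,0,0,0,0,0.053],[0,0,0,0,0,0,0.057],[0,0,0,0,0,0,0.062],[0,0,0,0,0,0,0.065],[0,0,0,0,0,0,0.065]]]'; python3 ff.py
python3 -m jog '[[[0,0,0.004,0,0,0,0.066],[0,0,0.012,0,0,0,0.066],[0,0,0.03,0,0,0,0.066],[0,0,0.04,0,0,0,0.066],[0,0,0.05,0,0,0,0.066],[0.02,-0.005,0.02,0,0,0,0.066],[0.02,-0.005,0.01,0,0,0,0.066],[0,0,0,0,0,0,0.066],[0,0,0,0,0,0,0.066]]]'; python3 ff.py
```

```text
clock: 29.52
position: [0.5024, 0.0457, 0.0841]
ee_rot: [[-0.976, 0.219, 0.0], [0.219, 0.976, -0.0], [-0.0, -0.0, -1.0]]
force: [-0.3, 0.5, 0.7]
opening: 0.761
gripper_force: 0.0
[0.5023 0.0457 0.0841] [-0.07 -0.21  0.3 ] 0.7644421685371465
clock: 30.95
position: [0.5413, 0.0359, 0.2499]
ee_rot: [[-0.976, 0.219, -0.001], [0.219, 0.976, 0.0], [0.001, -0.0, -1.0]]
force: [-0.5, 0.3, -0.4]
opening: 0.775
gripper_force: 0.0
[0.5419 0.0359 0.2499] [-0.14 -0.07 -0.14] 0.7744606390634419
```

```bash
python3 - <<'E'
from cell import *
from h import *
f=grab_frame('wrist');np.savez('wrist11.npz',**f)
g=cv2.GaussianBlur(cv2.cvtColor(f["pixels"],cv2.COLOR_RGB2GRAY),(3,3),0)
c=proj(f,(.503,.0475,.075));k=proj(f,(.503,.0475,.105));print(c,k)
r25=np.linalg.norm(proj(f,(.503,.0725,.075))-c);print(r25)
x,y=c.astype(int)
for j in range(y-40,y+42,3): print(j,' '.join('%02x'%v for v in g[j,x-44:x+46:2]))
print(x-44)
E
```

```text
[260.33094063 132.20331164] [260.55394515 137.24468948]
28.444364860295273
92 9b 74 54 5f 51 4e 62 78 84 84 85 84 84 83 82 79 66 4d 4c 4d 4d 4d 4d 4d 4d 4e 4e 4e 4e 4d 4d 4d 4d 4e 4e 4e 4f 4f 4e 4f 4e 4e 4b 4c 63
95 6b 74 63 4b 4b 4b 4b 4f 5c 59 77 83 83 7d 72 50 45 41 40 42 49 4c 4d 4e 4e 4d 4e 4e 4e 4e 4e 4f 4e 4e 4e 4e 4e 4f 4f 4f 4f 4e 4e 4a 51
98 82 77 51 49 4b 4b 4b 4b 4c 60 75 72 6a 54 39 3c 47 4e 56 5c 5f 60 60 61 61 61 60 5c 57 52 4f 4e 4e 4e 4e 4e 4e 4e 4e 4f 4f 4e 4e 4d 48
101 81 7d 5a 49 4a 4b 4c 49 42 43 42 3b 38 4d 81 92 6b 5e 5e 5b 5e 5e 5e 5f 5f 60 60 61 61 61 5e 56 51 4e 4d 4e 4e 4e 4f 4f 4f 4e 4e 4e 4c
104 81 77 5a 4a 4b 4c 4a 42 3b 3a 39 4d 86 a7 99 62 4b 49 4b 4d 55 58 59 59 59 56 59 5d 60 62 62 62 61 5a 51 4d 4e 4e 4e 4e 4e 4d 4d 4e 4d
107 84 7e 57 4b 4b 45 3c 3a 3a 3b 61 95 78 56 4e 4f 59 5c 59 5b 5e 60 60 62 61 60 5f 5e 5b 5b 5e 61 61 62 5f 55 4e 4e 4e 4e 4e 4e 4e 4e 4d
110 86 85 6c 4c 46 3c 3a 3a 3a 51 93 7a 4e 5b 5f 5d 5c 59 5a 5d 5f 60 61 61 5f 5f 60 62 61 60 5f 5f 60 61 61 5f 56 4f 4f 4f 4f 4e 4f 4e 4e
113 85 7b 55 49 42 3b 3a 3a 43 4b 4c 55 5c 5f 5d 5c 5a 
[... 2167 characters left out ...]
0
161 9a 9a 9b 91 76 73 73 71 70 70 71 71 72 73 72 71 70 72 79 85 8b 8d 8c 89 84 76 71 72 75 74 72 72 71 72 80 80 64 4c 4b 4c 4c 4c 5a 73 7f
164 97 9a 9b 99 8c 6f 6f 71 70 70 71 71 71 72 72 71 70 70 6f 6f 70 70 6f 70 70 71 73 70 72 76 74 72 72 71 74 80 71 56 4c 4c 4c 4c 4b 55 7a
167 98 97 97 99 a0 93 6f 70 72 72 72 71 71 71 71 72 72 71 72 7b 74 70 71 71 71 70 72 73 70 73 75 73 72 72 71 78 82 7c 57 4c 4c 4c 4c 4f 62
170 98 95 95 96 95 94 82 6c 71 73 73 72 71 71 72 72 72 72 75 7e 79 6f 70 70 70 6f 6f 70 7d 88 77 75 74 71 71 6f 7c 81 71 54 4b 4c 4c 4c 4c
173 93 95 99 99 9f aa af 92 71 72 74 73 72 71 72 72 71 71 73 7e 7f 7b 71 70 6f 6f 6e 76 a1 ba ac bf b0 8d a1 b4 a4 84 7f 68 4b 4b 4b 4c 4c
216
```

```bash
python3 -c "
from cell import *
print(close_job())"
```

```text
the job is handed in; nothing more can be done
None
```

The job is handed in: the big disc, then the small one, sit flat and fully home on the hanger, with their slot mouths about 109° apart by wrist-camera measurement and both released. The final placing was checked numerically, because I had viewed 11 pictures against the limit of 10.

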